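# Snap the slide carrier into the drip stand's hooks

### The job

Pick up the slide carrier by the black grip of its handle and hang it by the handle bar on the two hooks of the drip stand, coming in from the stand's open front. Press the bar down past the sprung rollers until it clicks home on both hook floors, and keep pressing down with about 15 N: the program finishes still gripping the handle and pressing. Leave the other things on the table where they are and do not force the hooks (never more than about 60 N).

Things in the scene. Friction and masses are not known exactly. Their poses are not given: they have to be found in the camera images.
- carrier: Loose steel slide carrier, 0.34 kg: open tray 54 (x) x 140 (y) x 45 mm high with upright glass slides and a rigid bail handle along y. Origin at the centre of its underside, z up. Handle: upright wires at y = -66 and +66 mm, and a level round bar, 10 mm thick, axis 116 mm up. The window between tray rim and bar is 66 mm high. A half turn about z makes no difference.
- bar_mid (a point): Middle of the carrier's handle bar, on its axis, 116 mm above the carrier's underside; axes as the carrier. Here the bar wears a black grip, 13 (x) x 44 (y) x 18 mm high, from 7 mm below to 11 mm above this point.
- drip_stand: Fixed steel stand; origin on the table below the middle between its hooks, z up, -x the open front. Tray x -55..90, y -90..90, 14 mm high; masts 12 mm thick at x 62, y -40 and 40 mm. From each mast an arm 14 mm wide, 10 mm deep runs to the front and ends in a hook open upward. Nothing is higher than 190 mm. The bar comes over the tips from the front, arms through the handle's window.
- hook_mid (a point): Midway between the hooks (at y = -40 and +40 mm), on the hook floors' level, 160 mm above the table; axes as the stand. Slots 13 mm wide, x -6.5..6.5. Above, they open as a funnel: in front the tip flares forward to x -23, 28 mm above the floor, behind a slope rises from x 5.5, 19 mm up, to x 16, 30 mm up. A bar lying home is parallel to y, its axis 5 mm above this point, x about -1.
- hook_floor: The floors of the two hooks (fixed), on which the bar rests when home; origin and axes as point hook_mid.
- catch_l (a joint): Sprung roller, 8 mm thick, in the hook at y = +40 mm, centre 12 mm above the floor. 0: fully out, 6 mm into the slot from behind; grows as pushed back (m, to 0.0055). 2.7 N at 0 plus 1.5 N per mm. The bar touches it with its axis 19 mm above the floor; passing both takes 3 mm of their travel and a push of about 8 to 20 N, then the force drops suddenly and they come out above the bar.
- catch_r (a joint): The same roller in the hook at y = -40 mm of the stand.
- timer: Bystander: round bench timer, 64 mm across, 43 mm high, loose; origin at the centre of its underside.
- tweezers_b: Bystander: steel tweezers, 125 mm long, 10 mm high, loose, lying on the table.

How it is judged (in metres and radians):
On the way, in this order (a step that is already met when the one before it is completed fails the run):
1. the carrier is lifted off the table in the gripper (height (world z) of carrier above 0.03 m and contact force between the fingers and carrier above 1 N), for 0.2 s.
2. the bar has snapped home under the rollers on both hook floors (z of bar_mid in the frame of hook_mid between 0.002 and 0.0075 m and x of bar_mid in the frame of hook_mid between -0.006 and 0.006 m and angle between the y axis of carrier and the y axis of drip_stand, either way round below 0.08 rad and value of joint each of catch_l, catch_r below 0.002 m), for 0.2 s.
At the end, for the whole second after the job is handed in: Bar home in both hooks (axis under 7.5 mm above the floors, within 6 mm in x, 25 mm in y, 0.08 rad), carrier tilted under 0.3 rad, rollers out over it (under 2 mm back), gripper still holding (over 3 N) and the bar pressed on the hook floors with over 10 N, at rest (all of step 2 and y of bar_mid in the frame of hook_mid between -0.025 and 0.025 m and angle between carrier's own z axis and vertical below 0.3 rad and contact force between carrier and hook_floor above 10 N and contact force between the fingers and carrier above 3 N and linear speed of carrier below 0.02 m/s); the arm keeps its last pose, push and grip.
It fails at once if the carrier is forced against the hook floors with more than 60 N (contact force between carrier and hook_floor above 60 N).
It fails at once if a bystander is shifted by more than 30 mm (distance of any of timer, tweezers_b from where it was at the start of the episode above 0.03 m).
It also fails if it takes over 54 s, if anything falls off the work surface, if the arm or the gripper's body presses on something with over 40 N, if the wrist force passes 120 N, or if a joint passes its speed limit or range.

### The arm

A 6-joint arm with a two-finger parallel gripper is mounted at the origin on a cart in front of the work surface, level with it; the furniture and walls round the work are solid. World frame = base frame: x ahead of the robot, y to its left, z up, the work surface at z = 0. Lengths are in m, angles in degrees, forces in N, time in s.
With the tool pointing down it reaches from about 0.375 to 0.9 m from the base axis. Payload 3.1 kg.
Tool frame: the origin (TCP) lies midway between the tips of the shut fingers; the grasp point (between the pads) lies 19 mm behind it; z points along the fingers, y is the line along which they close (so a half turn about z gives the same grasp; the last joint's range is limited). The gripper opens to 87 mm and grips with 3 to 60 N. Pads are 19 mm wide; open, the fingers measure 117 mm over their backs; the gripper's body (75 mm by 190 mm) begins 51 mm behind the grasp point.
Start: joints at [-83.509, 30.224, 82.088, -0, 67.689, -10.227], TCP at [0.18, -0.599, 0.223] pointing down, gripper open.
Joint ranges: [-176.69, 176.69], [-43.24, 126.21], [12.49, 139.97], [-82, 262], [0, 151.66], [-163.58, 163.58]. Speed limits (degrees/s): [159.86, 159.86, 180, 180, 180, 180].

### API

Orientations are given as a 3x3 rotation matrix whose columns are the frame's x, y, z axes.
In Python, from rig import bot gives the robot as it stands.
- The arm moves only by the shell command python3 steer.py 'ROWS'. ROWS is rows parted by semicolons, their numbers by spaces, 1 to 20 of them, each of 7 numbers: dx, dy, dz in m, then a rotation vector rx, ry, rz in degrees, then the opening from 0.0 (shut) to 1.0 (fully open); each row is the pose to reach, as a shift and turn from the pose commanded when the command began, along the tool's axes at that moment; what a row does not reach only later rows make up. A row lasts 1/10 s, in which the tool goes at most 0.05 m and 8.59 degrees, less where a joint would pass 70% of its speed; a pose out of reach is approached as far as the arm can. The fingers move at their own pace and stop on an object; the grip force is fixed at half the most. Time passes only in rows, so rows that do not move let the fingers close. It prints the time, the measured TCP pose, the force, the opening and the grip force at its end.
- bot.read_state(): the state, without advancing time (a new reading comes with each control period).
- bot.capture(name): name is "scene" or "top" or "wrist"; returns a dict with "color" (400x640x3 uint8, red, green, blue), "K" (3x3 intrinsics, pixels), "view" (4x4, takes a point from world to camera coordinates); the wrist camera has in their place "mount" (4x4, takes a point from camera to tool coordinates, whose origin is the TCP and whose axes are the flange's). Camera axes: x right, y up, looking along -z (the intrinsics and any distortion apply to the point x, -y, -z); pixel columns grow to the right and rows downward; lengths in m; the calibration is good to about 2 mm. A picture is of the moment at which its call begins: read the wrist's pose just before it. There is no depth.
- bot.hand_in(): hands the job in; it is judged then, once.
The state is a dict: "time_s": time; "joint_positions": joint angles; "qvel": joint speeds; "tau": joint torques, N m; "position": TCP position; "tcp_rot": TCP orientation; "force": force on the tool from outside, world axes, zero at the start; "moment": the same for the moment, N m; "opening": opening from 0.0 (shut) to 1.0 (fully open); "grasp_force": force on a finger pad.
Only numpy, scipy, OpenCV 4.12 (cv2) and the standard library are available. Lean on these libraries where they do the work, as an engineer would, in place of code of your own. Each camera call takes 0.05 s, during which the arm holds its last target. There are 200 camera calls.

## Working session

There is one attempt and no reset: what is moved stays moved. The work goes in short steps, Python scripts to look and compute and a shell command to move; the robot and the scene stay as the last step left them, time stands still between calls to the robot, and variables do not carry over. Pictures are saved under pics/ and viewed, at most 10 in all, crops included, and the job is handed in when it is done.

```bash
ls; mkdir -p pics; python3 - <<'E'
from rig import bot
import cv2,json,numpy as np
s=bot.read_state();print(s)
for n in("scene","top"):
    c=bot.capture(n);cv2.imwrite(f"pics/{n}0.png",c["color"][:,:,::-1]);print(n,c["K"],c["view"],[k for k in c])
E
```

```text
pics
rig.py
steer.py
{'time_s': 0.0, 'joint_positions': array([-8.35072732e+01,  3.02775987e+01,  8.21568563e+01,  5.57918572e-04,
        6.76878982e+01, -1.02277805e+01]), 'qvel': array([ 0.06029345, -0.03252191, -0.02478159, -0.05724781, -0.12074784,
        0.00923593]), 'tau': array([ 3.57149020e-04, -4.40044284e+01, -1.76591420e+01,  6.30803942e-02,
        5.82025596e-02, -1.71801908e-04]), 'position': array([ 0.17975663, -0.59783072,  0.22158368]), 'tcp_rot': array([[ 9.57720693e-01,  2.87699531e-01, -2.32521497e-04],
       [ 2.87699364e-01, -9.57718419e-01,  2.12278741e-03],
       [ 3.88034824e-04, -2.09993372e-03, -9.99997720e-01]]), 'force': array([ 0.86035219, -0.4362467 ,  0.04377961]), 'moment': array([-0.05802949, -0.02709333, -0.00589823]), 'grasp_force': 0.0, 'opening': 0.9978443101536225}
scene [[477.23521566   0.         321.86111069]
 [  0.         477.23521566 199.24643089]
 [  0.           0.           1.        ]] [[-0.70774979 -0.70611861  0.02206208  0.19553606]
 [ 0.34282941 -0.3159809   0.88466043 -0.34668753]
 [-0.617704    0.63368177  0.46571364 -0.67667179]
 [ 0.          0.          0.          1.        ]] ['color', 'K', 'view']
top [[435.31002005   0.         318.17459626]
 [  0.         435.31002005 197.67892123]
 [  0.           0.           1.        ]] [[ 0.02269852 -0.99973492 -0.00385531 -0.2026983 ]
 [ 0.99388229  0.02214838  0.1082009  -0.47480621]
 [-0.10808683 -0.00628772  0.99412157 -1.08610942]
 [ 0.          0.          0.          1.        ]] ['color', 'K', 'view']
```

View pics/scene0.png

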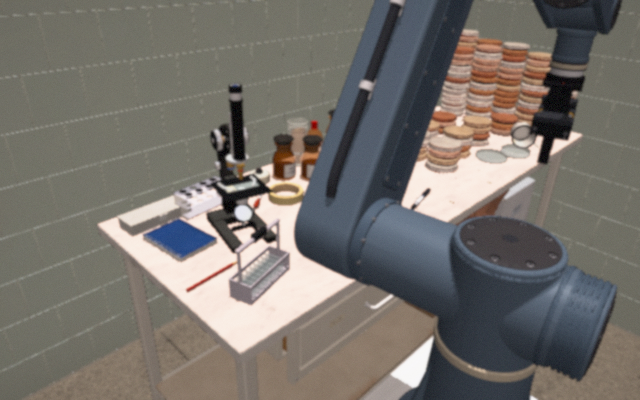

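View pics/top0.png

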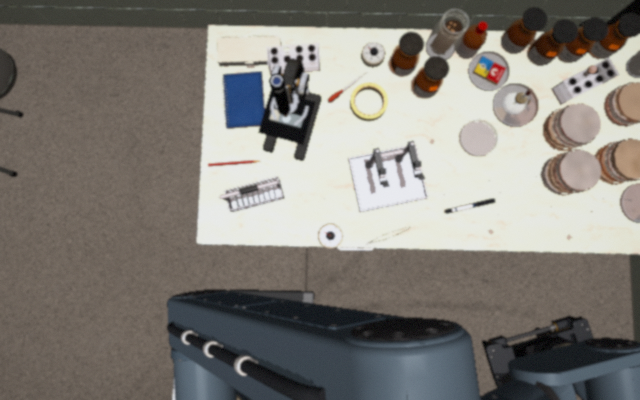

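The scene view shows the carrier near pixel (262,270). In the top view the carrier is at about (255,194), the drip stand at (388,178), the timer at (330,235) and the tweezers at about (390,237). I'll enlarge these.

```bash
python3 - <<'E'
import cv2
t=cv2.imread("pics/top0.png")
a=cv2.resize(t[165:225,215:295],None,fx=7,fy=7,interpolation=cv2.INTER_CUBIC)  # 560x420
cv2.imwrite("pics/crA.png",a)
b=cv2.resize(t[130:220,340:435],None,fx=6,fy=6,interpolation=cv2.INTER_CUBIC)
cv2.imwrite("pics/crB.png",b)
E
```

```text
(no output)
```

View pics/crA.png

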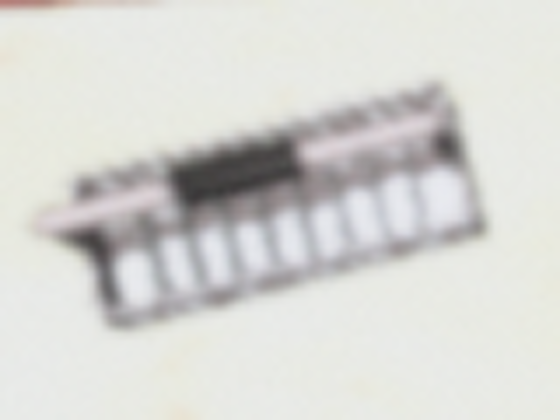

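View pics/crB.png

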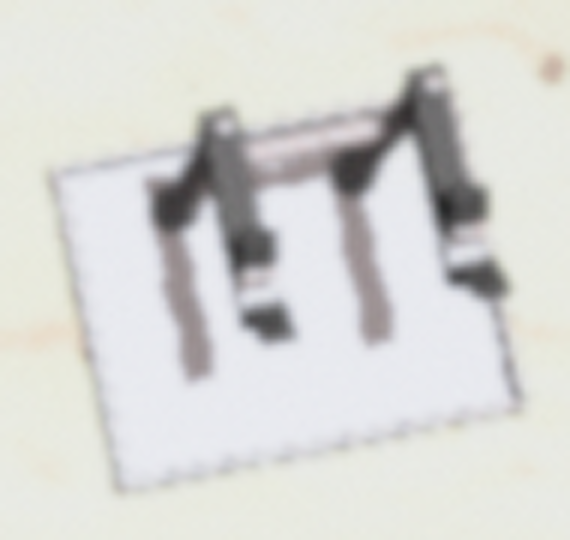

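Crop A: the bar runs from about (38,222) to (445,122), with the grip centre at about (237,172). Crop B: the tray corners are (52,172), (120,490) and (522,408). The slots are at about (257,276) and (468,242), and the tips point to the image bottom (toward the robot).

```bash
cat > h.py <<'E'
import numpy as np
def ray(c,u,v,z):
    K=c["K"];V=c["view"];R=V[:3,:3];o=-R.T@V[:3,3]
    d=np.linalg.inv(K)@[u,v,1];d=R.T@(d*[1,-1,-1]);return o+d*(z-o[2])/d[2]
def proj(c,p):
    q=c["view"][:3,:3]@p+c["view"][:3,3];q=q*[1,-1,-1];q=c["K"]@q;return q[:2]/q[2]
E
python3 - <<'E'
from rig import bot
from h import *
c=bot.capture("top")
A=lambda x,y,z:ray(c,215+(x+.5)/7-.5,165+(y+.5)/7-.5,z)
B=lambda x,y,z:ray(c,340+(x+.5)/6-.5,130+(y+.5)/6-.5,z)
g=A(237,172,.122);l=A(38,222,.116);r=A(445,122,.116)
print("grip",g,"bar",l,r,np.linalg.norm(l-r),np.degrees(np.arctan2(*(l-r)[:2])))
f=[A(115,325,0),A(483,233,.0)];print("tray front rim",f,np.linalg.norm(f[0]-f[1]))
TL,BL,BR=B(52,172,.014),B(120,490,.014),B(522,408,.014)
print(TL,BL,BR,np.linalg.norm(TL-BL),np.linalg.norm(BL-BR))
ey=BL-BR;print("ang ey",np.degrees(np.arctan2(-ey[0],ey[1])),"ex",np.degrees(np.arctan2(*(TL-BL)[[1,0]])))
a=np.arctan2(-ey[0],ey[1]);ex=np.array([np.cos(a),np.sin(a),0]);e=np.array([-np.sin(a),np.cos(a),0])
o=(BL+BR)/2+.055*ex;print("origin",o)
for p in (257,276),(468,242):
    q=B(*p,.16);print(q,(q-o)@ex,(q-o)@e)
print("timer",ray(c,330,235,.043),ray(c,410,227,0),ray(c,366,243,0),ray(c,240,163,0))
E
```

```text
grip [ 0.48516479 -0.02920532  0.122     ] bar [0.467546   0.03786863 0.116     ] [ 0.50440735 -0.09748933  0.116     ] 0.14028734147210473 -15.233662586537502
tray front rim [array([0.44204213, 0.03445888, 0.        ]), array([ 0.47952079, -0.1014357 ,  0.        ])] 0.1409680315784001
[ 0.58550125 -0.26786655  0.014     ] [ 0.44777849 -0.29908461  0.014     ] [ 0.48695333 -0.47121036  0.014     ] 0.14121659394636737 0.1765274499941819
ang ey 12.82178586380349 ex 12.771599143521364
origin [ 0.52099448 -0.37294193  0.014     ]
[ 0.51790284 -0.33640965  0.16      ] 0.005092662386741911 0.036307441371776855
[ 0.5325849  -0.41558948  0.16      ] 0.0018370965096118509 -0.04415628072629025
timer [ 0.38456401 -0.22362872  0.043     ] [ 0.4109089  -0.43138891  0.        ] [ 0.36709322 -0.31791529  0.        ] [0.56936293 0.01634747 0.        ]
```

```bash
R='0.456 -0.458 0.023 0 0 -88.5 1'; python3 steer.py '0.456 -0.458 0.023 0 0 -88.5 1;0.456 -0.458 0.023 0 0 -88.5 1;0.456 -0.458 0.023 0 0 -88.5 1;0.456 -0.458 0.023 0 0 -88.5 1;0.456 -0.458 0.023 0 0 -88.5 1;0.456 -0.458 0.023 0 0 -88.5 1;0.456 -0.458 0.023 0 0 -88.5 1;0.456 -0.458 0.023 0 0 -88.5 1;0.456 -0.458 0.023 0 0 -88.5 1;0.456 -0.458 0.023 0 0 -88.5 1;0.456 -0.458 0.023 0 0 -88.5 1;0.456 -0.458 0.023 0 0 -88.5 1;0.456 -0.458 0.023 0 0 -88.5 1;0.456 -0.458 0.023 0 0 -88.5 1;0.456 -0.458 0.023 0 0 -88.5 1;0.456 -0.458 0.023 0 0 -88.5 1;0.456 -0.458 0.023 0 0 -88.5 1;0.456 -0.458 0.023 0 0 -88.5 1'
python3 - <<'E'
from rig import bot
import cv2,numpy as np
s=bot.read_state();c=bot.capture("wrist");print(s["position"],s["tcp_rot"],s["joint_positions"])
R=s["tcp_rot"];M=c["mount"];K=c["K"]
def pr(p):
    q=R.T@(np.array(p)-s["position"]);q=np.linalg.inv(M)@np.r_[q,1];q=q[:3]*[1,-1,-1];q=K@q;return q[:2]/q[2]
print(pr([.4855,-.0295,.127]),pr([.4675,.0379,.116]),pr([.5044,-.0975,.116]))
cv2.imwrite("pics/w1.png",c["color"][:,:,::-1])
E
```

```text
time_s: 1.95
position: [0.4844, -0.03, 0.1996]
tcp_rot: [[-0.26, 0.966, -0.0], [0.966, 0.26, -0.0], [-0.0, -0.0, -1.0]]
force: [-0.9, 0.1, -0.1]
opening: 1.001
grasp_force: 0.0
[ 0.48438326 -0.03003974  0.19959299] [[-2.60082210e-01  9.65586455e-01 -2.06295065e-04]
 [ 9.65586477e-01  2.60082202e-01 -6.26547609e-05]
 [-6.84491375e-06 -2.15491113e-04 -9.99999977e-01]] [-1.67659158e+01  2.14462721e+01  1.03173333e+02 -8.31891164e-03
  5.53906768e+01 -3.18361304e+01]
[319.00059503 207.4176844 ] [319.25914966 112.3464306 ] [319.47703827 282.24612837]
```

View pics/w1.png

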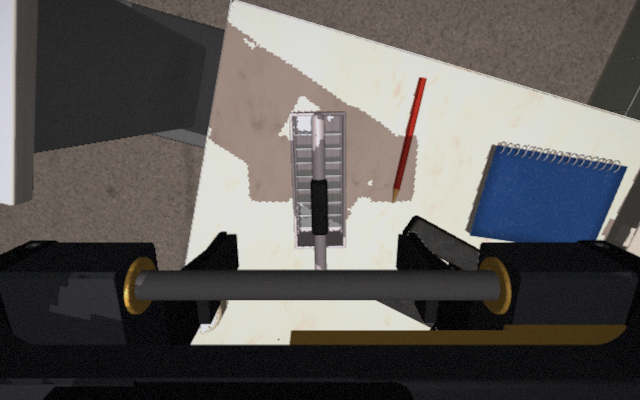

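The grip is at pixel (319,207), exactly where it was predicted, and the bar runs vertically in the view. So the alignment is right and I'll descend and grip.

```bash
python3 steer.py '0 0 0.05 0 0 0 1;0 0 0.08 0 0 0 1;0 0 0.1015 0 0 0 1;0 0 0.1015 0 0 0 1;0 0 0.1015 0 0 0 0;0 0 0.1015 0 0 0 0;0 0 0.1015 0 0 0 0;0 0 0.1015 0 0 0 0;0 0 0.1015 0 0 0 0;0 0 0.1015 0 0 0 0;0 0 0.1015 0 0 0 0;0 0 0.1015 0 0 0 0;0 0 0.1015 0 0 0 0;0 0 0.1015 0 0 0 0'
```

```text
time_s: 3.4
position: [0.4848, -0.0287, 0.098]
tcp_rot: [[-0.263, 0.965, -0.0], [0.965, 0.263, 0.0], [0.0, -0.0, -1.0]]
force: [-0.4, -0.6, 0.0]
opening: 0.175
grasp_force: 0.1
```

```bash
python3 steer.py '0 0 0 0 0 0 0;0 0 0 0 0 0 0;0 0 0 0 0 0 0;0 0 0 0 0 0 0;0 0 0 0 0 0 0'
```

```text
time_s: 3.9
position: [0.4847, -0.0288, 0.098]
tcp_rot: [[-0.263, 0.965, -0.0], [0.965, 0.263, -0.0], [0.0, -0.0, -1.0]]
force: [-0.5, 0.2, -2.3]
opening: 0.148
grasp_force: 29.9
```

```bash
python3 steer.py '0 0 -0.02 0 0 0 0;0 0 -0.05 0 0 0 0;0 0 -0.08 0 0 0 0;0 0 -0.092 0 0 0 0;-0.01 -0.005 -0.092 0 0 0 0;-0.03 -0.014 -0.092 0 0 0 0;-0.06 -0.027 -0.092 0 0 0 0;-0.095 -0.043 -0.092 0 0 1 0;-0.13 -0.059 -0.092 0 0 1 0;-0.165 -0.075 -0.092 0 0 1 0;-0.2 -0.091 -0.092 0 0 1 0;-0.235 -0.107 -0.092 0 0 2 0;-0.27 -0.123 -0.092 0 0 2 0;-0.3 -0.136 -0.092 0 0 2 0;-0.32 -0.146 -0.092 0 0 2.4 0;-0.333 -0.151 -0.092 0 0 2.4 0;-0.339 -0.154 -0.092 0 0 2.4 0;-0.339 -0.154 -0.092 0 0 2.4 0;-0.339 -0.154 -0.092 0 0 2.4 0'
python3 - <<'E'
from rig import bot
import cv2,numpy as np
s=bot.read_state();c=bot.capture("wrist");t=bot.capture("top");print(s["position"],s["tcp_rot"],s["force"])
R=s["tcp_rot"];M=c["mount"];K=c["K"]
def pr(p):
    q=R.T@(np.array(p)-s["position"]);q=np.linalg.inv(M)@np.r_[q,1];q=q[:3]*[1,-1,-1];q=K@q;return (q[:2]/q[2]).round(1)
a=np.radians(12.8);ex=np.array([np.cos(a),np.sin(a),0]);ey=np.array([-np.sin(a),np.cos(a),0]);o=np.array([.523,-.3745,0])
for y in(.04,-.04):
  for x,z in((-.023,.188),(0,.16),(.062,.19)): print(y,x,pr(o+x*ex+y*ey+[0,0,z]))
im=np.vstack([c["color"],cv2.resize(t["color"][140:240,330:450],(640,533),interpolation=cv2.INTER_CUBIC)])[:,:,::-1]
cv2.imwrite("pics/w2.png",c["color"][:,:,::-1])
cv2.imwrite("pics/t2.png",cv2.resize(t["color"][130:230,340:460],(720,600),interpolation=cv2.INTER_CUBIC)[:,:,::-1])
E
```

```text
time_s: 5.8
position: [0.4249, -0.3947, 0.1895]
tcp_rot: [[-0.223, 0.975, -0.001], [0.975, 0.223, 0.002], [0.002, -0.0, -1.0]]
force: [0.1, 0.2, -3.7]
opening: 0.146
grasp_force: 29.9
[ 0.42494434 -0.39470291  0.18950202] [[-2.22543407e-01  9.74922258e-01 -1.01174362e-03]
 [ 9.74919824e-01  2.22545169e-01  2.23272601e-03]
 [ 2.40189294e-03 -4.89490461e-04 -9.99996996e-01]] [ 0.12226088  0.21729932 -3.67442546]
0.04 -0.023 [466.1 179.6]
0.04 0 [483.8 169.5]
0.04 0.062 [633.8 180.6]
-0.04 -0.023 [448.8 313. ]
-0.04 0 [466.8 287.3]
-0.04 0.062 [596.6 315.3]
```

View pics/w2.png

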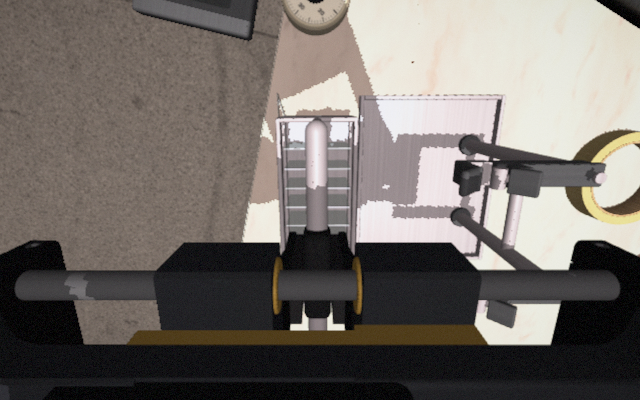

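View pics/t2.png

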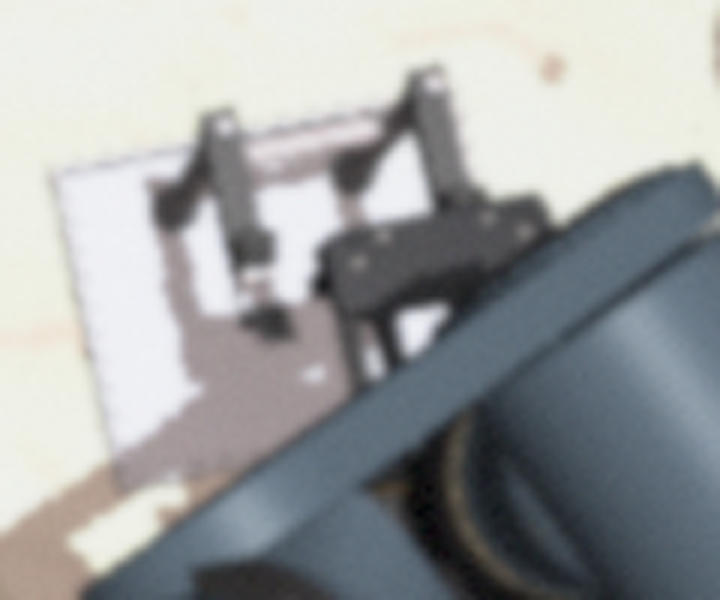

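The wrist view shows the near hook's tip at columns 455–481, row ~178, and its slot at about 482–508. The row agrees with the prediction. The carrier hangs straight in the grip. I'll take an enlarged crop to refine x.

```bash
python3 - <<'E'
from rig import bot
import cv2,numpy as np
s=bot.read_state();c=bot.capture("wrist")
R=s["tcp_rot"];M=c["mount"];K=c["K"]
def pr(p):
    q=R.T@(np.array(p)-s["position"]);q=np.linalg.inv(M)@np.r_[q,1];q=q[:3]*[1,-1,-1];q=K@q;return (q[:2]/q[2]).round(1)
a=np.radians(12.8);ex=np.array([np.cos(a),np.sin(a),0]);ey=np.array([-np.sin(a),np.cos(a),0]);o=np.array([.523,-.3745,0])
for x,z in((-.023,.188),(-.0065,.188),(-.0065,.16),(.0065,.16),(.0055,.179),(.016,.19),(.062,.19),(.068,.19)): print(x,z,pr(o+x*ex+.04*ey+[0,0,z]))
for x in(-.055,.09):print("tray",pr(o+x*ex+.09*ey+[0,0,.014]))
cv2.imwrite("pics/w3.png",cv2.resize(c["color"][85:235,350:550],None,fx=4,fy=4,interpolation=cv2.INTER_CUBIC)[:,:,::-1])
E
```

```text
-0.023 0.188 [465.2 179.4]
-0.0065 0.188 [497.  179.4]
-0.0065 0.16 [472.2 169.3]
0.0065 0.16 [493.8 169.3]
0.0055 0.179 [510.2 175.9]
0.016 0.19 [542.9 180.4]
0.062 0.19 [632.4 180.5]
0.068 0.19 [644.1 180.5]
tray [362.5  91.9]
tray [508.5  92.1]
```

View pics/w3.png

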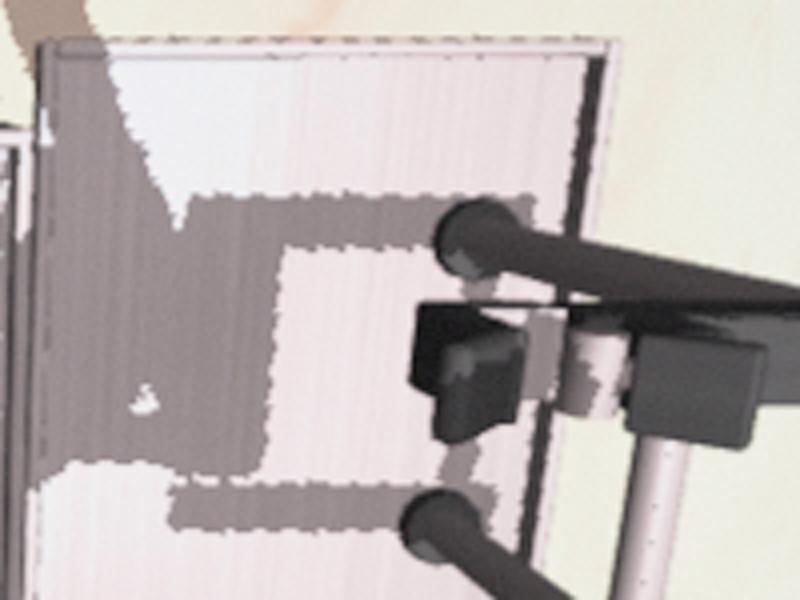

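Compared with the prediction, the tray edges sit −3 px in column and the hook block −2 to −5 px. That puts the hook about 2 mm nearer, at roughly (0.521, −0.375). Now I'll go over the tips and partly down.

```bash
python3 steer.py '0 0.01 0 0 0 0 0;0 0.03 0 0 0 0 0;-0.002 0.055 0 0 0 0 0;-0.002 0.08 0 0 0 0 0;-0.002 0.093 0 0 0 0 0;-0.002 0.0975 0 0 0 0 0;-0.002 0.0975 0 0 0 0 0;-0.002 0.0975 0.008 0 0 0 0;-0.002 0.0975 0.017 0 0 0 0;-0.002 0.0975 0.022 0 0 0 0;-0.002 0.0975 0.022 0 0 0 0;-0.002 0.0975 0.022 0 0 0 0'
python3 - <<'E'
from rig import bot
import cv2,numpy as np
s=bot.read_state();c=bot.capture("wrist");print(s["force"],s["moment"],s["position"])
R=s["tcp_rot"];M=c["mount"];K=c["K"]
def pr(p):
    q=R.T@(np.array(p)-s["position"]);q=np.linalg.inv(M)@np.r_[q,1];q=q[:3]*[1,-1,-1];q=K@q;return (q[:2]/q[2]).round(1)
a=np.radians(12.8);ex=np.array([np.cos(a),np.sin(a),0]);ey=np.array([-np.sin(a),np.cos(a),0]);o=np.array([.521,-.375,0])
for x,z in((-.023,.188),(.0055,.179),(.016,.19)): print(x,z,pr(o+x*ex+.04*ey+[0,0,z]))
cv2.imwrite("pics/w4.png",cv2.resize(c["color"][90:240,220:420],None,fx=4,fy=4,interpolation=cv2.INTER_CUBIC)[:,:,::-1])
E
```

```text
time_s: 7.15
position: [0.5203, -0.3768, 0.1677]
tcp_rot: [[-0.221, 0.975, -0.0], [0.975, 0.221, 0.0], [0.001, -0.0, -1.0]]
force: [-0.5, -0.2, -3.9]
opening: 0.149
grasp_force: 29.9
[-0.49816848 -0.19135397 -3.87453311] [-0.0049526  -0.13617595  0.00820728] [ 0.52030738 -0.37675598  0.16769279]
-0.023 0.188 [268.7 182.3]
0.0055 0.179 [331.1 178. ]
0.016 0.19 [355.7 183.3]
```

View pics/w4.png

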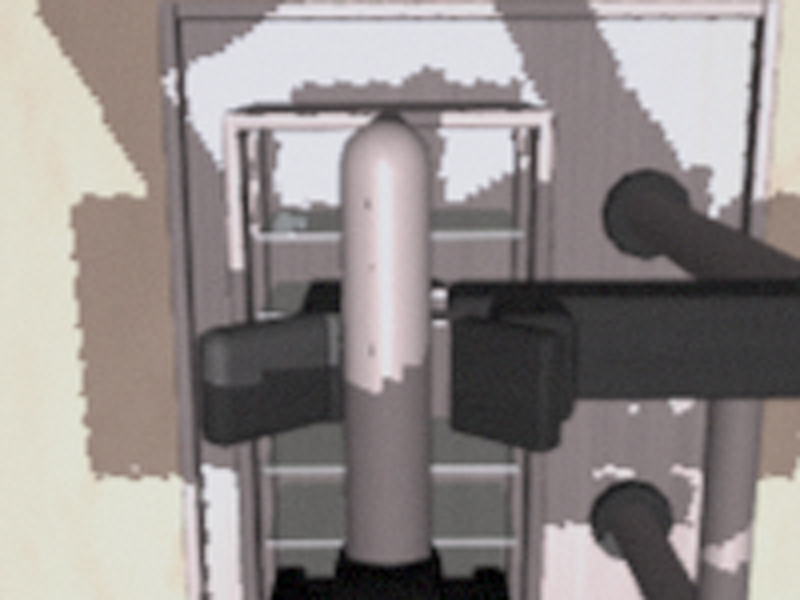

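The bar (cols 343–432) lies between the tip and the back block (left edge 452). The hook appears about 1.3 mm further back than estimated, so I'll shift +1.2 mm and go down to just above the rollers.

```bash
python3 steer.py '0 0.0012 0 0 0 0 0;0 0.0012 0.003 0 0 0 0;0 0.0012 0.006 0 0 0 0;0 0.0012 0.007 0 0 0 0;0 0.0012 0.008 0 0 0 0;0 0.0012 0.008 0 0 0 0;0 0.0012 0.008 0 0 0 0'
```

```text
time_s: 7.9
position: [0.5214, -0.3768, 0.1614]
tcp_rot: [[-0.222, 0.975, -0.001], [0.975, 0.222, -0.001], [-0.001, -0.001, -1.0]]
force: [-4.2, 0.6, 5.2]
opening: 0.145
grasp_force: 29.9
```

```bash
python3 steer.py '0 0 0.001 0 0 0 0;0 0 0.002 0 0 0 0;0 0 0.002 0 0 0 0;0 0 0.002 0 0 0 0'; python3 steer.py '0 0 0.001 0 0 0 0;0 0 0.002 0 0 0 0;0 0 0.002 0 0 0 0'
```

```text
time_s: 8.3
position: [0.5205, -0.3777, 0.1601]
tcp_rot: [[-0.222, 0.975, -0.002], [0.975, 0.222, -0.003], [-0.002, -0.003, -1.0]]
force: [-7.1, -0.5, 8.8]
opening: 0.143
grasp_force: 29.9
time_s: 8.6
position: [0.5202, -0.3779, 0.1575]
tcp_rot: [[-0.222, 0.975, -0.003], [0.975, 0.222, -0.003], [-0.002, -0.003, -1.0]]
force: [-6.9, -2.5, 5.8]
opening: 0.144
grasp_force: 30.0
```

```bash
python3 steer.py '0 0 0.001 0 0 0 0;0 0 0.002 0 0 0 0;0 0 0.002 0 0 0 0;0 0 0.002 0 0 0 0'; python3 steer.py '0 0 0.001 0 0 0 0;0 0 0.002 0 0 0 0;0 0 0.002 0 0 0 0;0 0 0.002 0 0 0 0'
```

```text
time_s: 9.0
position: [0.5202, -0.3777, 0.1547]
tcp_rot: [[-0.222, 0.975, -0.003], [0.975, 0.222, -0.002], [-0.001, -0.003, -1.0]]
force: [-5.5, -3.6, 2.4]
opening: 0.147
grasp_force: 30.0
time_s: 9.4
position: [0.52, -0.3771, 0.1513]
tcp_rot: [[-0.222, 0.975, -0.004], [0.975, 0.222, -0.001], [0.0, -0.004, -1.0]]
force: [-4.9, -2.8, -2.4]
opening: 0.143
grasp_force: 30.0
```

```bash
python3 steer.py '0 0 0.001 0 0 0 0;0 0 0.003 0 0 0 0;0 0 0.004 0 0 0 0;0 0 0.004 0 0 0 0;0 0 0.004 0 0 0 0'; python3 steer.py '0 0 0.001 0 0 0 0;0 0 0.002 0 0 0 0;0 0 0.002 0 0 0 0;0 0 0.002 0 0 0 0'
```

```text
time_s: 9.9
position: [0.5209, -0.3758, 0.1469]
tcp_rot: [[-0.222, 0.975, -0.003], [0.975, 0.222, 0.001], [0.002, -0.002, -1.0]]
force: [-4.2, -1.2, -8.3]
opening: 0.146
grasp_force: 30.0
time_s: 10.3
position: [0.521, -0.3759, 0.1468]
tcp_rot: [[-0.222, 0.975, -0.002], [0.975, 0.222, 0.001], [0.001, -0.002, -1.0]]
force: [-6.8, 1.0, -0.7]
opening: 0.146
grasp_force: 30.0
```

```bash
python3 steer.py '0 0 0.001 0 0 0 0;0 0 0.002 0 0 0 0;0 0 0.003 0 0 0 0;0 0 0.0035 0 0 0 0;0 0 0.0035 0 0 0 0;0 0 0.0035 0 0 0 0;0 0 0.0035 0 0 0 0'
```

```text
time_s: 11.0
position: [0.5213, -0.376, 0.1466]
tcp_rot: [[-0.222, 0.975, -0.001], [0.975, 0.222, -0.001], [-0.0, -0.001, -1.0]]
force: [-9.8, 2.3, 13.9]
opening: 0.148
grasp_force: 30.0
```

The bar has snapped in and is pressing on the floors. The −10 N in x suggests the rollers are still partly pushed back because the bar sits slightly rearward, so I'll ease it 1.5 mm forward.

```bash
python3 steer.py '0 -0.0005 0 0 0 0 0;0 -0.001 0 0 0 0 0;0 -0.0015 0 0 0 0 0;0 -0.0015 0 0 0 0 0;0 -0.0015 0 0 0 0 0;0 -0.0015 0 0 0 0 0'
```

```text
time_s: 11.6
position: [0.5213, -0.376, 0.1466]
tcp_rot: [[-0.222, 0.975, 0.002], [0.975, 0.222, -0.001], [-0.001, 0.002, -1.0]]
force: [-6.2, 4.5, 12.0]
opening: 0.143
grasp_force: 30.0
```

```bash
python3 steer.py '0 0 -0.0025 0 0 0 0;0 -0.001 -0.0025 0 0 0 0;0 -0.001 -0.0025 0 0 0 0;0 -0.001 -0.0025 0 0 0 0'; python3 steer.py '0 0 0.001 0 0 0 0;0 0 0.002 0 0 0 0;0 0 0.003 0 0 0 0;0 0 0.003 0 0 0 0;0 0 0.003 0 0 0 0;0 0 0.003 0 0 0 0'
```

```text
time_s: 12.0
position: [0.5211, -0.3773, 0.1467]
tcp_rot: [[-0.222, 0.975, 0.004], [0.975, 0.222, -0.002], [-0.003, 0.003, -1.0]]
force: [-1.3, 2.4, 6.7]
opening: 0.146
grasp_force: 29.9
time_s: 12.6
position: [0.5214, -0.3777, 0.1466]
tcp_rot: [[-0.222, 0.975, 0.005], [0.975, 0.222, -0.003], [-0.004, 0.004, -1.0]]
force: [-3.3, 5.5, 19.0]
opening: 0.145
grasp_force: 29.9
```

```bash
python3 steer.py '0 -0.0005 -0.001 0 0 0 0;0 -0.0005 -0.001 0 0 0 0;0 -0.0005 -0.001 0 0 0 0;0 -0.0005 -0.001 0 0 0 0;0 -0.0005 -0.001 0 0 0 0'
python3 - <<'E'
from rig import bot
import cv2,numpy as np
s=bot.read_state();c=bot.capture("wrist");print(s["force"],s["position"])
R=s["tcp_rot"];M=c["mount"];K=c["K"]
def pr(p):
    q=R.T@(np.array(p)-s["position"]);q=np.linalg.inv(M)@np.r_[q,1];q=q[:3]*[1,-1,-1];q=K@q;return ((q[:2]/q[2]-[250,130])*6).round(0)
a=np.radians(12.8);ex=np.array([np.cos(a),np.sin(a),0]);ey=np.array([-np.sin(a),np.cos(a),0]);o=np.array([.5223,-.3757,0])
for x,z in((-.023,.188),(.0055,.179),(.016,.19),(.0005,.172),(-.006,.165),(.004,.165)): print(x,z,pr(o+x*ex+.04*ey+[0,0,z]))
cv2.imwrite("pics/w5.png",cv2.resize(c["color"][130:230,250:370],None,fx=6,fy=6,interpolation=cv2.INTER_CUBIC)[:,:,::-1])
E
```

```text
time_s: 13.1
position: [0.5214, -0.3778, 0.1467]
tcp_rot: [[-0.222, 0.975, 0.006], [0.975, 0.222, -0.003], [-0.004, 0.005, -1.0]]
force: [-1.7, 5.1, 13.5]
opening: 0.143
grasp_force: 29.9
[-1.73593405  5.12290482 13.4794388 ] [ 0.52142753 -0.37776315  0.14667459]
-0.023 0.188 [ 72. 388.]
0.0055 0.179 [506. 353.]
0.016 0.19 [680. 396.]
0.0005 0.172 [431. 328.]
-0.006 0.165 [344. 307.]
0.004 0.165 [476. 306.]
```

View pics/w5.png

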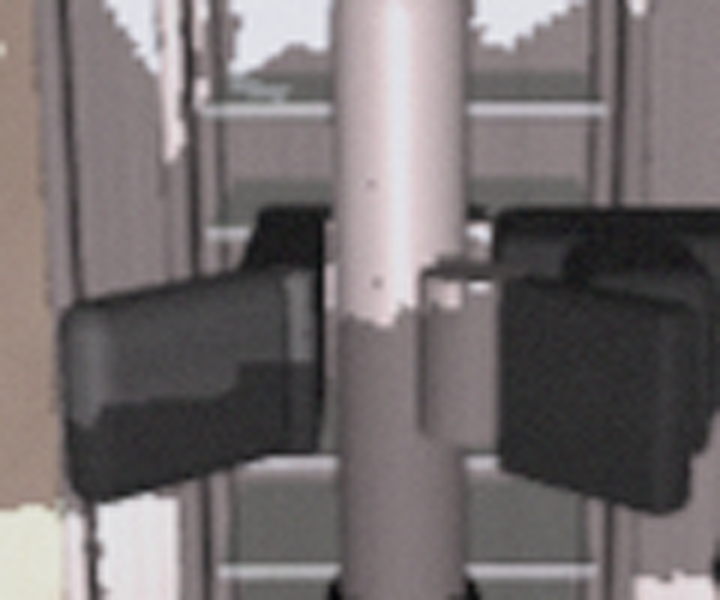

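The roller lies over the bar. Its front edge is at column 422, against about 425 expected for fully out. The bar (338–465) is at x ≈ −1 mm, pressed with about 15 N net. The right hook is hidden in this view, but the tool is level and the height matches home. Handing in.

```bash
python3 -c "
from rig import bot
print(bot.hand_in())"
```

```text
the job is handed in; nothing more can be done
None
```

The carrier hangs by its bar in the drip stand's hooks, still gripped at 30 N and pressed down with roughly 15 N. The left roller was seen fully out over the bar; the right hook was out of view, so there I rely on the bar being level and at home height. The job is handed in, and the hand-in returned no verdict.

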